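# Ready a glaze-jar carrier for the road

### The arm

A 6-joint arm with a two-finger parallel gripper is mounted at the origin on the work surface. World frame = base frame: x ahead of the robot, y to its left, z up, the work surface at z = 0. Lengths are in mm, angles in rad, forces in N, time in s.
With the tool pointing down it reaches from about 300 to 825 mm from the base axis. Payload 5.4 kg.
Tool frame: the origin (TCP) lies between the finger pads; the fingertips stand bot.tcp_to_tips ahead of it and the grasp point (between the pads) lies 2 mm behind it (bot.tcp_to_tips is the distance from the TCP to the fingertips, in mm); z points along the fingers, y is the direction in which the jaws open and shut (so a half turn about z gives the same grasp; the last joint's range is limited). The gripper opens to 92 mm and grips with 3 to 60 N. Pads are 20 mm wide; open, the fingers measure 128 mm over their backs; the gripper's body (75 mm by 189 mm) begins 69 mm behind the grasp point.
Start: joints at [-1.311, 0.158, 1.597, -0, 1.386, -0.21], TCP at [260.282, -512.698, 231.601] pointing down, gripper open.
Joint ranges: [-2.91, 2.91], [-0.94, 2.29], [0.18, 2.7], [-1.29, 4.43], [0.17, 2.64], [-3, 3]. Speed limits (rad/s): [2.57, 2.57, 3.14, 3.14, 3.14, 3.14].

### API

Orientations are given as [roll, pitch, yaw] about the fixed x, y, z axes, in that order (R = Rz(yaw) Ry(pitch) Rx(roll)).
In Python, from workcell import bot, optics gives the robot as it stands. Calls block until the motion is done:
- bot.goto(position, orientation): joint-space move of the TCP to a pose.
- bot.move_l(position, velocity=150, rot=None, max_force=None): straight line of the TCP; rot=None keeps the orientation; velocity is the mean speed in mm/s. With max_force (N) it stops when the force on the tool has changed by that much, and returns True; else False.
- bot.move_j(angles): joint-space move.
- bot.gripper_to(opening, grasp_force=None): finger opening in mm; grasp_force is the grip in N (None keeps the last); returns when the fingers have stopped.
- bot.wait(seconds).
- bot.solve_ik(position, orientation): joint angles nearest the present ones, or None.
- bot.get_obs(): the state.
- optics.camera(name): name is "side" or "top"; returns (picture, depth): 384x512x3 uint8, red, green, blue; 384x512 float32, mm along the optical axis (not along the pixel's ray), 0 where there is no reading.
- optics.camera_params(name): a dict with "fx", "fy", "cx", "cy" (pixels), "rvec" (rotation vector, rad) and "tvec" (3), from world to camera coordinates, as OpenCV has them. Camera axes: x right, y down, z forward; pixel columns grow to the right and rows downward; lengths in mm; the calibration is good to about 2 mm. A picture is of the moment at which its call begins. camera_params takes no time and is no camera call.
A pose or a line that the arm cannot do raises bot.Unreachable and nothing moves.
- bot.finish_job(): hands the job in, once; it reports no verdict.
The state is a dict: "clock": time; "joints": joint angles; "qvel": joint speeds; "effort": joint torques, N m; "eef_pos": TCP position; "tool_rot": TCP orientation; "ft_force": force on the tool from outside, world axes, zero at the start; "moment": the same for the moment, N m; "width": finger opening in mm.
Only numpy, scipy, OpenCV 4.12 (cv2) and the standard library are available. Lean on these libraries where they do the work, as an engineer would, in place of code of your own. Each camera call takes 0.05 s, during which the arm holds its last target.

### The job

Get the wooden jar carrier ready for the road. Drive the two wing-head wood screws on its end brackets home, pressing firmly while turning them clockwise so that they bite and pull down until their collars sit on the steel, and stand every loose narrow glaze jar upright in a bay of its own; only then squeeze the sprung keeper bar by its two tabs, fit it between the end brackets above the jars and let it spring out so that both pins are in the slots. Leave everything else on the bench where it is.

Things in the scene. Friction and masses are not known exactly. Their poses are not given: they have to be found in the camera images.
- carrier: Open plywood jar carrier fixed on the bench, 86 mm wide (its x), 322 mm long (y), origin under its centre. Floor top 12 mm up; 8 mm side walls and 6 mm dividers reach 57 mm; four bays, each 70 (x) by 53 mm (y), centres at y = +-29.5 and +-88.5 mm. End blocks, |y| 129 to 161 mm, rise to 130 mm, each capped by a steel bracket, top 133 mm up, with a wing screw at |y| 147 mm.
- slot_left (a point): Centre of the slot (18 mm wide, 13 mm high, 113 mm up) in the inner face of the bracket at the carrier's +y end; axes as the carrier's. The two faces are 252 mm apart. At the foot of each face a ledge 44 mm wide sticks out 9.5 mm inwards, top 103 mm up, 10 mm below the slot's centre: the bar's ends rest on the ledges, its underside clear above the jar lids (96 mm up).
- slot_right (a point): The same at the carrier's -y end.
- wing_left (a point): Grip point in the wing of the screw at the carrier's +y end. The steel wing is 28 mm long (along the point's x), 9.5 mm thick (y) and stands upright, from 12 mm below this point to 9 mm above it; under it is a collar 17 mm across, 4 mm thick, its underside 16 mm below this point. The point turns and sinks with the screw.
- wing_right (a point): The same for the screw at the carrier's -y end.
- feed_left (a joint): How far the +y screw is in, m: 0 = in its pilot hole, collar 5 mm proud of the bracket; 0.005 = home. Coarse thread, 6 mm per clockwise turn seen from above; anticlockwise backs it out. Turned unpressed it spins without biting: it wants more than 6 N of downward push while it is turned (10 to 15 N is right), all the way in. Pressing alone, below 25 N, does nothing. Turning takes 0.1 to 0.2 N m.
- feed_right (a joint): The same for the -y screw.
- turn_left (a joint): Angle of the +y screw, rad, growing clockwise seen from above; between -0.8 and 0.8 at the start. Driving it home takes about 5.2 rad of turning.
- turn_right (a joint): The same for the -y screw.
- keeper_bar: Loose sprung bar: aluminium, 20 mm wide and high, 245 mm long along its y, about 240 g, origin under its middle. From each end a steel pin 8 mm thick, 10 mm above the underside, sticks out 11 mm (267 mm over both). Each pin is joined to a finger tab on top of the bar; squeezing the two tabs together draws both pins in, flush with the ends, and the bar can be carried so.
- bar_tabs (a point): On the bar's middle, 32.5 mm above its underside, half way between the two black tabs; axes as the bar's. Tabs: 24 mm wide (x), 6 mm thick (y), 20.5 to 44.5 mm above the underside, outer faces 64 mm apart, 42 mm when squeezed fully (11 mm each). Springs: 7 N on each tab at first, 12.5 N at the end; let go, they push the pins out again.
- pin_a (a point): Tip of the pin at the bar's +y end.
- pin_b (a point): Tip of the pin at the bar's -y end.
- latch_a (a joint): How far the +y tab and pin are drawn in, m: 0 = out, 0.011 = flush.
- latch_b (a joint): The same for the -y tab and pin.
- jar1: Narrow glaze jar: closed upright cylinder 46 mm across, 84 mm tall with its grey lid, about 180 g, heaviest at the bottom, origin under its centre. Two to four such jars are on the bench; an absent one reads None from the start.
- jar2: Narrow glaze jar: closed upright cylinder 46 mm across, 84 mm tall with its grey lid, about 180 g, heaviest at the bottom, origin under its centre. Two to four such jars are on the bench; an absent one reads None from the start.
- jar3: Narrow glaze jar: closed upright cylinder 46 mm across, 84 mm tall with its grey lid, about 180 g, heaviest at the bottom, origin under its centre. Two to four such jars are on the bench; an absent one reads None from the start.
- jar4: Narrow glaze jar: closed upright cylinder 46 mm across, 84 mm tall with its grey lid, about 180 g, heaviest at the bottom, origin under its centre. Two to four such jars are on the bench; an absent one reads None from the start.
- mug: White mug with a handle, 80 mm across, 92 mm tall, origin under its centre; bystander, leave alone.
- bowl: Terracotta bowl, 130 mm across, 55 mm tall; bystander, leave alone.

How it is judged (in metres and radians):
On the way, in this order (a step that is already met when the one before it is completed fails the run):
1. both wing screws are driven home and every narrow jar stands in a bay, before the keeper bar is fitted (value of joint each of feed_left, feed_right above 0.0039 m and value of joint each of turn_left, turn_right above 3 rad and x of jar1 in the frame of carrier between -0.03 and 0.03 m and y of jar1 in the frame of carrier between -0.12 and 0.12 m and z of jar1 in the frame of carrier between 0.008 and 0.018 m and angle between each of jar1, jar2, jar3, jar4's own z axis and vertical below 0.12 rad and x of jar2 in the frame of carrier between -0.03 and 0.03 m and y of jar2 in the frame of carrier between -0.12 and 0.12 m and z of jar2 in the frame of carrier between 0.008 and 0.018 m and x of jar3 in the frame of carrier between -0.03 and 0.03 m and y of jar3 in the frame of carrier between -0.12 and 0.12 m and z of jar3 in the frame of carrier between 0.008 and 0.018 m and x of jar4 in the frame of carrier between -0.03 and 0.03 m and y of jar4 in the frame of carrier between -0.12 and 0.12 m and z of jar4 in the frame of carrier between 0.008 and 0.018 m), for 0.2 s.
2. the keeper bar has sprung out between the brackets with both pins in their slots (((y of pin_a in the frame of carrier above 0.128 m and z of pin_a in the frame of carrier between 0.107 and 0.119 m and x of pin_a in the frame of carrier between -0.009 and 0.009 m and y of pin_b in the frame of carrier below -0.128 m and z of pin_b in the frame of carrier between 0.107 and 0.119 m and x of pin_b in the frame of carrier between -0.009 and 0.009 m) or (y of pin_b in the frame of carrier above 0.128 m and z of pin_b in the frame of carrier between 0.107 and 0.119 m and x of pin_b in the frame of carrier between -0.009 and 0.009 m and y of pin_a in the frame of carrier below -0.128 m and z of pin_a in the frame of carrier between 0.107 and 0.119 m and x of pin_a in the frame of carrier between -0.009 and 0.009 m)) and value of joint each of latch_a, latch_b below 0.003 m and angle between keeper_bar's own z axis and vertical below 0.15 rad), for 0.2 s.
At the end, for the whole second after the job is handed in: Both screws within about 1 mm of home (turned in, not forced); each narrow jar present upright (within 7 degrees) on the floor of a bay of the carrier; both bar pins at least 2 mm into the slots of the two brackets and sprung out again (within 3 mm), bar level and at rest (all of step 1 and all of step 2 and linear speed of keeper_bar below 0.02 m/s); the robot touches nothing.
It fails at once if the mug is pushed more than 4 cm or knocked over (distance of mug from where it was at the start of the episode above 0.04 m or angle between mug's own z axis and vertical above 0.5 rad).
It fails at once if the bowl is pushed more than 4 cm or knocked over (distance of bowl from where it was at the start of the episode above 0.04 m or angle between bowl's own z axis and vertical above 0.5 rad).
Of jar1, jar2, jar3, jar4 only 2 to 4 are there at a start; the rules pass over those that are not, and their reading is None.
At some moment in a run one of jar1, jar2, jar3, jar4, keeper_bar may be knocked a few centimetres aside while the robot is not near it.
It also fails if it takes over 210 s, if anything falls off the work surface, if the arm or the gripper's body presses on something with over 40 N, if the wrist force passes 120 N, or if a joint passes its speed limit or range.

## Working session

There is one attempt and no reset: what is moved stays moved. The work goes in short steps, each a Python script; the robot and the scene stay as the last script left them, time stands still between calls to the robot, and variables do not carry over. Pictures are saved under pics/ and viewed, and the job is handed in when it is done.

```bash
mkdir -p pics
cat > h.py <<'E'
import numpy as np, cv2
from workcell import bot, optics
def cam(n):
    p=optics.camera_params(n); R,_=cv2.Rodrigues(np.array(p['rvec'],float)); t=np.array(p['tvec'],float).reshape(3)
    return p,R,t
def ray_plane(n,u,v,z):
    p,R,t=cam(n); d=R.T@np.array([(u-p['cx'])/p['fx'],(v-p['cy'])/p['fy'],1.]); c=-R.T@t
    s=(z-c[2])/d[2]; return c+s*d
def cloud(n,depth):
    p,R,t=cam(n); v,u=np.mgrid[0:384,0:512]; d=depth.astype(float)
    X=np.stack([(u-p['cx'])/p['fx']*d,(v-p['cy'])/p['fy']*d,d],-1)
    W=(X-t)@R; W[d<=0]=np.nan; return W
def proj(n,P):
    p,R,t=cam(n); c=R@np.asarray(P,float)+t; return c[0]/c[2]*p['fx']+p['cx'],c[1]/c[2]*p['fy']+p['cy']
def snap(n,name):
    im,d=optics.camera(n); cv2.imwrite(f'pics/{name}.png',im[:,:,::-1]); np.savez(f'pics/{name}.npz',im=im,d=d); return im,d
E
python3 - <<'E'
from h import *
for n in('top','side'):
    snap(n,n+'0'); p,R,t=cam(n); print(n,p['fx'],p['cx'],p['cy'],-R.T@t,R[2])
o=bot.get_obs(); print(o,bot.tcp_to_tips)
E
```

```text
top 443.542817445763 256.1709076044203 193.40668541208657 [ 251.71334896   -2.16964727 1492.13388227] [ 0.17698259 -0.02159442 -0.98397705]
side 376.7757450966485 254.41583370820607 189.88083834838014 [ 57.30068287 710.02080563 934.06378608] [ 0.39215946 -0.61994608 -0.67961593]
{'clock': 0.1, 'joints': array([-1.31107717e+00,  1.59006187e-01,  1.59807160e+00, -2.37898312e-05,
        1.38617077e+00, -2.10071440e-01]), 'qvel': array([-0.00090964, -0.00135508, -0.00190063,  0.0013265 , -0.00083108,
        0.00046412]), 'effort': array([-2.02944962e-04, -3.86514866e+01, -3.22953236e+01,  7.03822402e-02,
        3.40953679e-02, -6.12762892e-05]), 'eef_pos': array([ 260.15549388, -512.1997267 ,  230.72339437]), 'tool_rot': array([-3.13996828e+00, -3.22441355e-04,  4.69794722e-01]), 'ft_force': array([-0.33298249, -0.6044575 ,  0.02776708]), 'moment': array([-0.02420231, -0.00431881,  0.00679446]), 'width': 91.28543821558415} 17.0
```

View pics/top0.png

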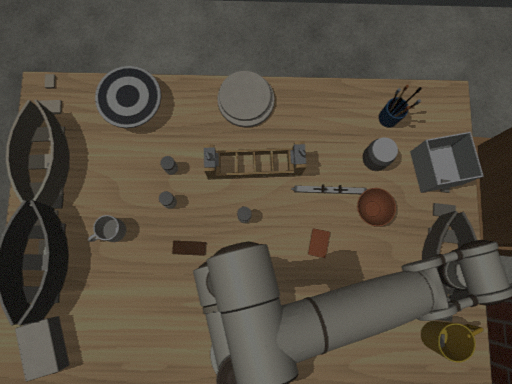

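View pics/side0.png

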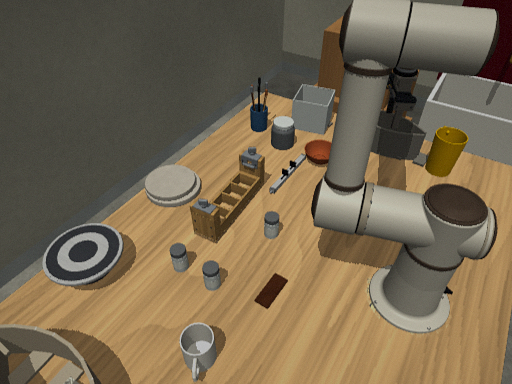

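Top view shows the carrier (≈255,160), keeper bar (330,189) next to the bowl (376,206), and three narrow jars at (169,164), (167,199) and (245,214). The mug is at (108,229). Next I'll measure them.

Run:
```python
from h import *
z=np.load('pics/top0.npz'); im,d=z['im'],z['d']; W=cloud('top',d)
big=cv2.resize(im[130:240,150:410],None,fx=3,fy=3,interpolation=cv2.INTER_CUBIC); cv2.imwrite('pics/zoom0.png',np.clip(big[:,:,::-1].astype(float)*1.5,0,255))
for n,(u,v) in dict(j1=(169,164),j2=(167,199),j3=(245,214),bowl=(376,206),bar=(330,189),L=(210,155),R=(299,152),bl=(206,154),table=(280,230)).items(): print(n,W[v,u].round(1))
# jars: points z in 75..90
M=((W[...,2]>70)&(W[...,2]<95)).astype(np.uint8)
n,l,s,c=cv2.connectedComponentsWithStats(M)
for i in range(1,n):
    if s[i,4]>15:
        P=W[l==i]; print('lid',c[i].round(1),s[i],np.median(P,0).round(1))
for lo,hi in((125,165),(138,165),(45,60),(15,24),(26,50)):
  M=((W[...,2]>lo)&(W[...,2]<hi)).astype(np.uint8)
  n,l,s,c=cv2.connectedComponentsWithStats(M)
  for i in range(1,n):
    if s[i,4]>8 and 180<c[i][0]<400 and 120<c[i][1]<230:
        P=W[l==i]; print(lo,hi,c[i].round(1),s[i],P.mean(0).round(1),P.min(0).round(),P.max(0).round())
```

```text
j1 [597.4 250.9  86.1]
j2 [483.3 253.2  80. ]
j3 [437.    2.   88.5]
bowl [ 481.5 -444.4    4.6]
bar [ 534.8 -284.3   22.8]
L [614.7 114.2 142.3]
R [ 629.4 -165.6  141.2]
bl [612.6 125.  161.1]
table [ 396.  -116.7   -1.1]
lid [127.8  96.3] [  95   66   66   62 3006] [831.3 400.3  75.3]
lid [ 22.4 149. ] [ 14 105  25  97 383] [647.2 731.4  83. ]
lid [ 41.6 314.7] [  15  104   47  277 2636] [ 47.9 613.   88.9]
lid [390.1 115.8] [384 104  19  18  75] [ 772.2 -473.9   81.4]
lid [402.5 106.9] [398 105   9   5  19] [ 808.  -530.1   82.1]
lid [461.1 153.6] [429 137  45  41 218] [ 656.2 -725.4   81.7]
lid [376.  156.8] [367 139  29  28 173] [ 625.1 -418.6   83.5]
lid [424.9 167.1] [418 144  20  45 153] [ 602.3 -587.3   82.5]
lid [167.4 162.7] [161 156  14  15 164] [601.5 256.8  84.6]
lid [298.7 170.3] [294 168  11   4  21] [ 583.8 -171.7   80.6]
lid [454.5 183.4] [445 182  20   4  20] [ 547.8 -681.7   81.3]
lid [165.9 198.1] [159 191  15  15 169] [486.  256.1  84.7]
lid [ 15.6 262.2] [  6 207  28 112 471] [277.9 715.7  83.6]
lid [244.3 213.3] [238 206  14  15 158] [440.    5.1  84.4]
lid [4
[... 3294 characters left out ...]
1 162   1   9   9] [607.3 -83.   40.4] [596. -84.  28.] [619. -82.  50.]
26 50 [253.6 175.1] [207 173  96   5 152] [575.4 -25.1  37.8] [ 566. -187.   26.] [585. 131.  50.]
26 50 [323.  188.1] [322 185   4   8  22] [ 533.7 -257.4   41.8] [ 523. -266.   27.] [ 544. -254.   49.]
26 50 [340.2 188.5] [339 185   5   8  24] [ 533.8 -315.3   40.3] [ 522. -328.   26.] [ 546. -311.   50.]
26 50 [380.  205.1] [358 189  38  37 337] [ 480.  -448.3   36.8] [ 412. -494.   26.] [ 532. -371.   50.]
26 50 [244.3 220.5] [238 218  13   5  15] [421.9   4.2  40.1] [418. -15.  26.] [430.  25.  50.][ WARN:0@0.325] global loadsave.cpp:1063 imwrite_ Unsupported depth image for selected encoder is fallbacked to CV_8U.
```

View pics/zoom0.png

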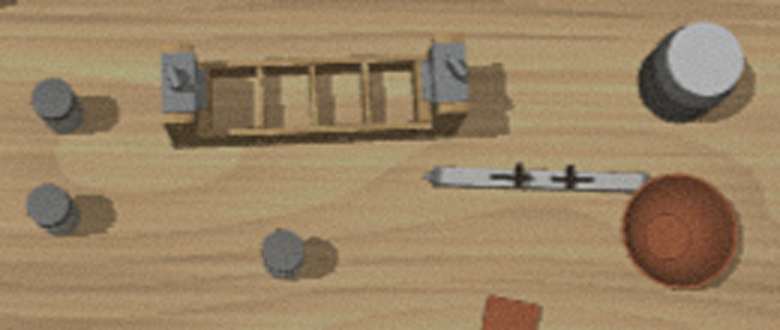

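Run:
```python
from h import *
bot.move_j([-0.6,-0.1,1.5,0,1.5,-0.6]) if False else None
z=np.load('pics/top0.npz'); im,d=z['im'],z['d']
s=np.load('pics/side0.npz')
a=cv2.resize(im[135:185,195:225],None,fx=12,fy=12,interpolation=cv2.INTER_CUBIC)[:590,:360]
b=cv2.resize(im[135:185,285:315],None,fx=12,fy=12,interpolation=cv2.INTER_CUBIC)[:590,:360]
cv2.imwrite('pics/w.png',cv2.convertScaleAbs(np.hstack([a,b])[:,:,::-1],alpha=1.6))
im=s['im']
c=cv2.resize(im[140:245,185:275],None,fx=5,fy=5,interpolation=cv2.INTER_CUBIC)
cv2.imwrite('pics/ws.png',cv2.convertScaleAbs(c[:,:,::-1],alpha=1.3))
for n in('top','side'):
  zz=np.load(f'pics/{n}0.npz'); W=cloud(n,zz['d'])
  for nm,(x,y) in dict(L=(607,118),R=(624,-171)).items():
    m=(abs(W[...,0]-x)<28)&(abs(W[...,1]-y)<28)
    for lo,hi in((127,139),(147,180)):
      q=m&(W[...,2]>lo)&(W[...,2]<hi); P=W[q]
      v,u=np.nonzero(q)
      print(n,nm,lo,len(P),P.mean(0).round(1),np.median(P[:,2]).round(1),cv2.minAreaRect(P[:,:2].astype(np.float32)))
```

```text
top L 127 147 [604.8 115.6 133.7] 133.8 ((606.5277099609375, 116.37371826171875), (55.39365005493164, 34.96918869018555), 1.966491937637329)
top L 147 32 [608.3 119.7 161.6] 162.2 ((608.8949584960938, 119.5374984741211), (25.286191940307617, 11.027504920959473), 32.5211296081543)
top R 127 146 [ 622.7 -167.5  133.5] 133.6 ((623.7504272460938, -168.51763916015625), (55.7896728515625, 35.4327278137207), 1.4303722381591797)
top R 147 37 [ 624.2 -172.7  160.4] 161.2 ((625.5765380859375, -172.92807006835938), (26.4439754486084, 10.250168800354004), 37.170570373535156)
side L 127 135 [601.7 122.  132.5] 132.9 ((607.0556030273438, 118.70056915283203), (56.16557312011719, 38.48930358886719), 4.617597579956055)
side L 147 54 [608.4 123.6 157.8] 159.1 ((608.7252197265625, 122.07672882080078), (27.82682991027832, 10.57402229309082), 19.00806999206543)
side R 127 100 [ 621.4 -164.3  132.3] 132.6 ((624.156494140625, -167.75502014160156), (54.54447937011719, 38.171363830566406), 1.2507829666137695)
side R 147 38 [ 625.3 -169.2  156.6] 156.8 ((625.027587890625, -168.8723907470703), (24.258140563964844, 11.770318031311035), 34.57938766479492)
```

View pics/w.png

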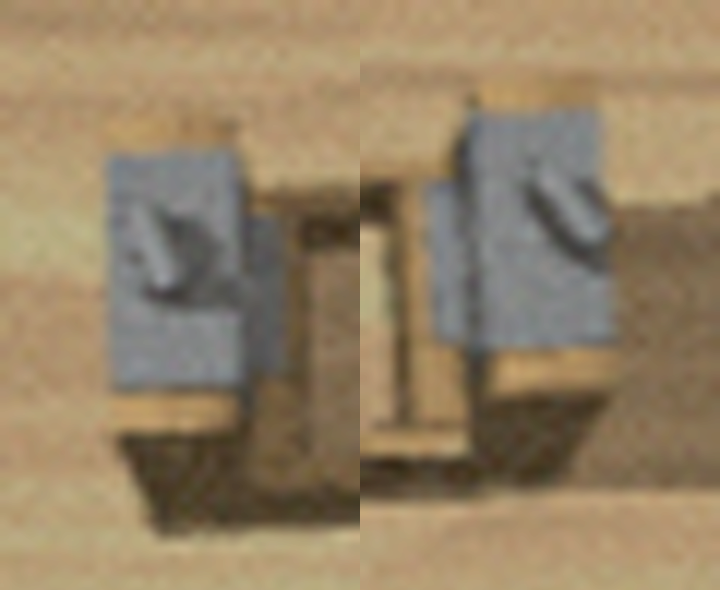

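View pics/ws.png

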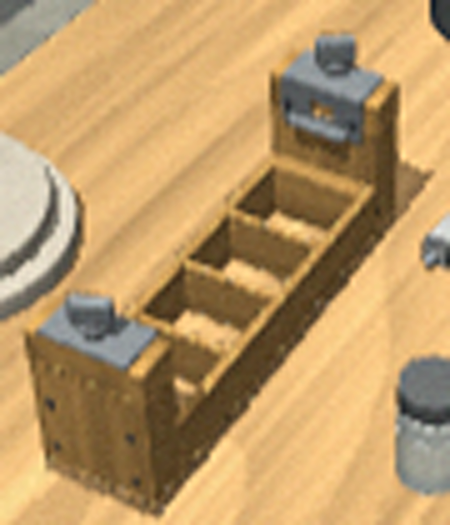

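Both wings stand in the bracket tops: left at px (208,155), turned about 20–25° ccw, and right at (301,152), about 36° ccw. Both views put the carrier at about (616,−25.6) with yaw 0.06. I'll start with the right screw.

```bash
cat >> h.py <<'E'
PI=np.pi
CX,CY,CYAW=616.,-25.6,0.0604
def car(x,y): # carrier->world
    c,s=np.cos(CYAW),np.sin(CYAW); return np.array([CX+c*x-s*y,CY+s*x+c*y])
def fz(n=3):
    v=[]
    for _ in range(n):
        o=bot.get_obs(); v.append(np.r_[o['ft_force'],o['moment']]); bot.wait(0.02)
    return np.mean(v,0)
E
python3 - <<'E'
from h import *
bot.move_l([260,-500,300],velocity=250)
x,y=car(0,-147); print(x,y)
bot.gripper_to(40)
bot.goto([x,y,240],[PI,0,0.63+PI])
print(bot.get_obs()['clock'],bot.get_obs()['joints'].round(2),fz().round(2))
snap('top','top1'); snap('side','side1')
E
```

```text
624.8734024374846 -172.33194174814986
3.5083 [-0.46  0.34  1.36 -0.    1.44 -2.66] [ 0.36  0.42 -0.38  0.09 -0.12 -0.  ]
```

View pics/top1.png

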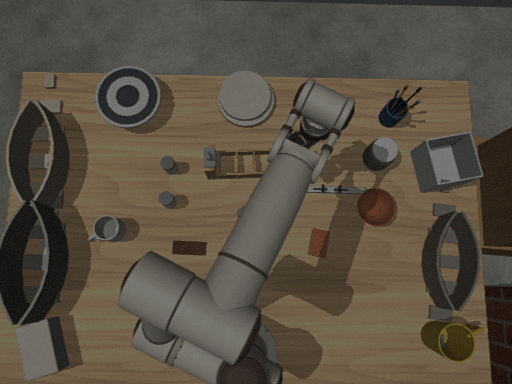

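View pics/side1.png

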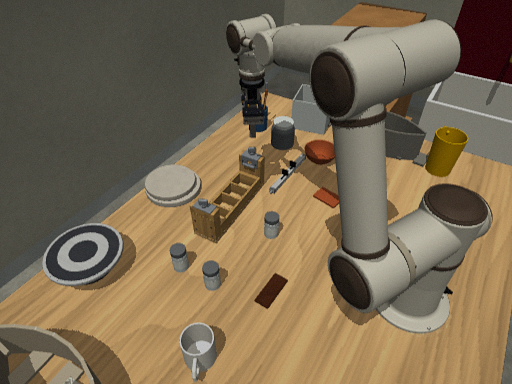

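No fourth jar appears in the areas the arm had hidden, so there are three: px (168,164), (166,199) and (245,213). Next I'll grip the right wing.

```bash
cat >> h.py <<'E'
def press_turn(total, Fdes=12., step=0.2, q6max=2.9, f0=0.):
    """turn clockwise (q6 up) by total rad while regulating the downward push; returns turned"""
    o=bot.get_obs(); P=o['eef_pos'].copy(); yaw=o['tool_rot'][2]; xy=P[:2].copy(); z=P[2]; turned=0.
    F=fz(2)[2]-f0
    # build up press
    for _ in range(14):
        if F>Fdes-1.5: break
        z-=float(np.clip((Fdes-F)*0.04,0.05,0.4)); bot.move_l([*xy,z],velocity=40,rot=[PI,0,yaw]); F=fz(2)[2]-f0
    print('press',round(z,2),round(F,1),bot.get_obs()['eef_pos'].round(1))
    log=[]
    while turned<total-1e-6:
        s=min(step,total-turned)
        z-=s/(2*PI)*6+float(np.clip((Fdes-F)*0.03,-0.4,0.4))
        q=bot.solve_ik([*xy,z],[PI,0,yaw-s])
        if q is None or q[5]>q6max: print('range',q); break
        bot.move_j(q); yaw-=s; turned+=s
        o=bot.get_obs(); w=fz(2); F=w[2]-f0
        log.append((round(turned,2),round(z,2),round(o['eef_pos'][2],2),round(F,1),round(w[5],3)))
    for l in log[::2]+log[-1:]: print(l)
    print('clock',bot.get_obs()['clock'],'w',bot.get_obs()['width'])
    return turned
E
python3 - <<'E'
from h import *
x,y=car(0,-147)
w=fz(4); print(w.round(2))
t=bot.move_l([x,y,161.5],velocity=100,max_force=8); print(t,bot.get_obs()['eef_pos'].round(1))
bot.gripper_to(0,grasp_force=45); o=bot.get_obs(); print(o['width'],o['eef_pos'].round(1),o['tool_rot'].round(3),o['joints'].round(2),fz().round(2),o['clock'])
snap('top','g1');snap('side','g1s')
E
```

```text
[-0.35 -0.09  0.28  0.12 -0.11  0.02]
False [ 625.4 -172.6  162.4]
9.242552942210953 [ 625.5 -173.2  161.9] [-3.139e+00  1.000e-03 -2.512e+00] [-0.46  0.4   1.44 -0.    1.29 -2.66] [ 3.1  -3.9  -1.5  -0.57 -0.68  0.05] 5.225
```

Run:
```python
from h import *
press_turn(3.14159, f0=fz(2)[2]*0-0.0)
```

```text
press 160.06 10.5 [ 625.6 -173.3  161.8]
(0.2, np.float64(159.82), np.float64(161.77), np.float64(11.0), np.float64(-0.026))
(0.6, np.float64(159.39), np.float64(161.4), np.float64(12.1), np.float64(-0.049))
(1.0, np.float64(159.0), np.float64(161.0), np.float64(11.5), np.float64(-0.085))
(1.4, np.float64(158.6), np.float64(160.63), np.float64(11.7), np.float64(-0.036))
(1.8, np.float64(158.2), np.float64(160.25), np.float64(11.6), np.float64(-0.035))
(2.2, np.float64(157.79), np.float64(159.86), np.float64(10.6), np.float64(-0.103))
(2.6, np.float64(157.32), np.float64(159.49), np.float64(9.8), np.float64(-0.063))
(3.0, np.float64(156.8), np.float64(159.13), np.float64(9.8), np.float64(-0.084))
(3.14, np.float64(156.6), np.float64(158.99), np.float64(9.5), np.float64(-0.061))
clock 13.1333 w 9.154599329106587
```

```bash
cat >> h.py <<'E'
def regrasp(back=PI):
    o=bot.get_obs(); P=o['eef_pos']; yaw=o['tool_rot'][2]
    bot.move_l([P[0],P[1],P[2]+0.5],velocity=40,rot=[PI,0,yaw])
    bot.gripper_to(48)
    q=bot.solve_ik([P[0],P[1],P[2]+2],[PI,0,yaw]); q=np.array(q); q[5]-=back
    bot.move_j(q); 
    o=bot.get_obs(); bot.move_l([P[0],P[1],P[2]],velocity=60,rot=[PI,0,yaw+back])
    bot.gripper_to(0,grasp_force=45)
    o=bot.get_obs(); print('regrasp',o['width'],o['eef_pos'].round(2),fz().round(2),o['joints'].round(2),o['clock'])
E
python3 - <<'E'
from h import *
regrasp()
press_turn(2.2)
E
```

```text
regrasp 9.384143283291237 [ 627.32 -172.07  159.  ] [-0.22  0.37  0.29  0.16 -0.06 -0.06] [-0.45  0.41  1.44  0.    1.29 -2.65] 17.6667
press 157.08 10.9 [ 627.4 -172.1  159. ]
(0.2, np.float64(156.86), np.float64(158.77), np.float64(9.8), np.float64(-0.088))
(0.6, np.float64(156.36), np.float64(158.39), np.float64(9.9), np.float64(-0.112))
(1.0, np.float64(155.88), np.float64(158.01), np.float64(10.2), np.float64(-0.095))
(1.4, np.float64(155.4), np.float64(157.59), np.float64(11.2), np.float64(-0.071))
(1.8, np.float64(154.97), np.float64(157.22), np.float64(12.0), np.float64(-0.048))
(2.2, np.float64(154.6), np.float64(156.85), np.float64(12.0), np.float64(-0.054))
(2.2, np.float64(154.6), np.float64(156.85), np.float64(12.0), np.float64(-0.054))
clock 24.3417 w 9.011512949545928
```

Run:
```python
from h import *
press_turn(0.4,step=0.1)
```

```text
press 156.85 12.7 [ 626.7 -173.6  156.8]
(0.1, np.float64(156.77), np.float64(156.84), np.float64(3.8), np.float64(-0.055))
(0.3, np.float64(156.14), np.float64(156.75), np.float64(5.8), np.float64(-0.052))
(0.4, np.float64(155.86), np.float64(156.76), np.float64(7.7), np.float64(-0.066))
clock 25.5083 w 9.028355688541124
```

```bash
sed -i "s/z=P\[2\]; turned=0./z=P[2]-(fz(2)[2]-f0)*0.18; turned=0./" h.py
python3 - <<'E'
from h import *
press_turn(0.3,step=0.1)
snap('top','t2'); snap('side','s2')
E
```

```text
press 155.2 10.8 [ 626.2 -173.6  156.7]
(0.1, np.float64(155.07), np.float64(156.7), np.float64(10.1), np.float64(-0.055))
(0.3, np.float64(154.81), np.float64(156.72), np.float64(12.5), np.float64(-0.064))
(0.3, np.float64(154.81), np.float64(156.72), np.float64(12.5), np.float64(-0.064))
clock 26.9917 w 8.937344252035695
```

The right screw is home: it sank 5.1 mm and no longer goes down when pressed and turned. On to the left one.

Run:
```python
from h import *
o=bot.get_obs(); P=o['eef_pos']
bot.move_l([P[0],P[1],P[2]+0.3],velocity=40); bot.gripper_to(45)
bot.move_l([P[0],P[1],240],velocity=200)
x,y=car(0,147); x+=1;
bot.goto([x,y,240],[PI,0,0.38+PI])
snap('top','t3');snap('side','s3')
print(x,y,bot.move_l([x,y,161.5],velocity=100,max_force=8))
bot.gripper_to(0,grasp_force=45); o=bot.get_obs(); print(o['width'],o['eef_pos'].round(1),o['joints'].round(2),fz().round(2),o['clock'])
press_turn(4.4)
```

```text
608.1265975625154 121.13194174814987 False
9.107800684136338 [608.5 120.3 161.7] [ 0.    0.33  1.53 -0.    1.28 -1.95] [ 0.99 -4.4   0.43 -0.7  -0.3   0.03] 32.15
press 159.92 10.5 [608.6 120.2 161.7]
(0.2, np.float64(159.69), np.float64(161.59), np.float64(12.0), np.float64(-0.099))
(0.6, np.float64(159.31), np.float64(161.2), np.float64(11.1), np.float64(-0.081))
(1.0, np.float64(158.86), np.float64(160.86), np.float64(10.6), np.float64(-0.084))
(1.4, np.float64(158.38), np.float64(160.48), np.float64(9.9), np.float64(-0.084))
(1.8, np.float64(157.84), np.float64(160.11), np.float64(9.1), np.float64(-0.059))
(2.2, np.float64(157.24), np.float64(159.73), np.float64(7.4), np.float64(-0.06))
(2.6, np.float64(156.58), np.float64(159.37), np.float64(7.4), np.float64(-0.07))
(3.0, np.float64(155.9), np.float64(158.99), np.float64(7.4), np.float64(-0.089))
(3.4, np.float64(155.27), np.float64(158.58), np.float64(7.6), np.float64(-0.075))
(3.8, np.float64(154.68), np.float64(158.19), np.float64(9.9), np.float64(-0.039))
(4.2, np.float64(154.18), np.float64(157.76), np.float64(11.2), np.float64(-0.084))
(4.4, np.float64(153.97), np.float64(157.55), np.float64(11.7), np.float64(-0.085))
clock 42.6167 w 8.992110975336708
```

Run:
```python
from h import *
regrasp()
press_turn(1.3)
```

```text
regrasp 8.84704690158037 [611.58 119.49 157.58] [ 0.07  0.55 -0.08  0.01 -0.18 -0.07] [-0.    0.34  1.53  0.    1.27 -0.69] 47.175
press 155.72 11.0 [611.7 119.5 157.6]
(0.2, np.float64(155.5), np.float64(157.38), np.float64(12.4), np.float64(-0.069))
(0.6, np.float64(155.15), np.float64(156.97), np.float64(13.1), np.float64(-0.065))
(1.0, np.float64(154.85), np.float64(156.59), np.float64(15.0), np.float64(-0.07))
(1.3, np.float64(154.76), np.float64(156.54), np.float64(16.3), np.float64(-0.087))
(1.3, np.float64(154.76), np.float64(156.54), np.float64(16.3), np.float64(-0.087))
clock 52.4583 w 8.828582998115213
```

Run:
```python
from h import *
for k in('s2','s3'):
    im=np.load(f'pics/{k}.npz')['im']
    cv2.imwrite(f'pics/z{k}.png',cv2.convertScaleAbs(cv2.resize(im[130:260,150:310],None,fx=4,fy=4,interpolation=cv2.INTER_CUBIC)[:,:,::-1],alpha=1.3))
```

```text
(no output)
```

View pics/zs3.png

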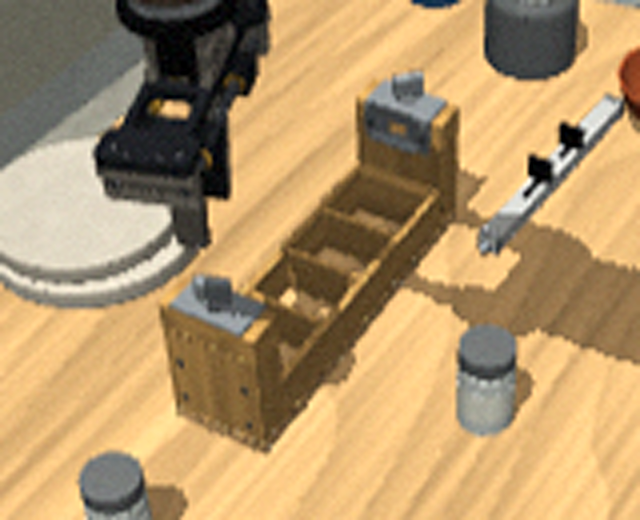

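Left screw is home too: it sank 5.15 mm and then stalled under 16 N. The grasps put the carrier about 1.5 mm further out in x. Next I'll re-measure the jars in both views and move them.

```bash
sed -i 's/^CX,CY,CYAW=.*/CX,CY,CYAW=617.2,-26.,0.058/' h.py
cat >> h.py <<'E'
def lids(n,im,d):
    W=cloud(n,d); M=((W[...,2]>79)&(W[...,2]<90)&(W[...,0]>300)&(W[...,0]<720)&(abs(W[...,1])<400)).astype(np.uint8)
    k,l,s,c=cv2.connectedComponentsWithStats(M); out=[]
    for i in range(1,k):
        if 80<s[i,4]<400 and s[i,2]<30 and s[i,3]<30:
            P=W[l==i]; 
            (cx,cy),r=cv2.minEnclosingCircle(P[:,:2].astype(np.float32)); u,v=c[i]
            out.append((np.r_[ray_plane(n,u,v,84)[:2],cx,cy,r,np.median(P[:,2])]).round(1))
    return out
E
python3 - <<'E'
from h import *
o=bot.get_obs(); P=o['eef_pos']
bot.move_l([P[0],P[1],P[2]+0.3],velocity=40); bot.gripper_to(45)
bot.move_l([P[0],P[1],250],velocity=200)
bot.goto([520,-120,300],[PI,0,CYAW+PI/2])
bot.gripper_to(75)
for n in('top','side'):
    for l in lids(n,*snap(n,n+'4')): print(n,l)
print(bot.get_obs()['clock'],bot.get_obs()['joints'].round(2))
E
```

```text
top [603.1 256.8 603.  257.9  23.8  84.7]
top [486.2 257.1 486.2 257.   23.1  84.1]
side [439.2   7.8 440.1   6.   23.5  83.8]
side [601.6 259.7 602.1 259.2  23.4  83.6]
side [485.3 259.2 486.2 257.5  23.2  83.7]
55.75 [-0.45  0.01  1.62 -0.    1.51 -0.51]
```

View pics/side4.png

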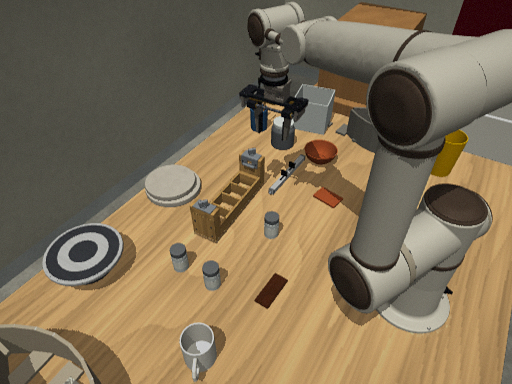

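View pics/top4.png

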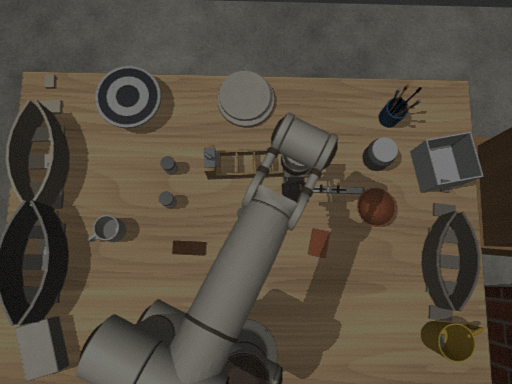

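Both views agree within 2 mm. I'll do the first jar, (440,6), into bay y=−88.5, then check it.

```bash
cat >> h.py <<'E'
JY=CYAW+PI/2
def place_jar(px,py,bay,rel=66.):
    R=[PI,0,JY]
    bot.gripper_to(75)
    bot.goto([px,py,190],R); bot.move_l([px,py,rel],velocity=140,max_force=15)
    bot.gripper_to(30,grasp_force=25); o=bot.get_obs(); print('grip',o['width'],o['eef_pos'].round(1))
    bot.move_l([px,py,265],velocity=200)
    x,y=car(0,bay)
    bot.goto([x,y,265],R); print('over',bot.get_obs()['eef_pos'].round(1),'want',x.round(1),y.round(1))
    bot.move_l([x,y,rel+45+30],velocity=150)
    bot.move_l([x,y,rel+12+14],velocity=60,max_force=20)
    hit=bot.move_l([x,y,rel+12-3],velocity=25,max_force=6)
    o=bot.get_obs(); print('down',hit,o['eef_pos'].round(1),o['width'],fz().round(1),o['clock'])
E
python3 - <<'E'
from h import *
place_jar(440,5.8,-88.5)
snap('side','s5')
E
```

```text
grip 45.04200317410702 [440.3   5.8  66.3]
over [ 621.6 -113.6  264.4] want 622.3 -114.4
down True [ 622.4 -114.3   78.2] 45.46765782348923 [-0.2  0.9  4.4 -0.  -0.  -0. ] 62.8333
```

View pics/s5.png

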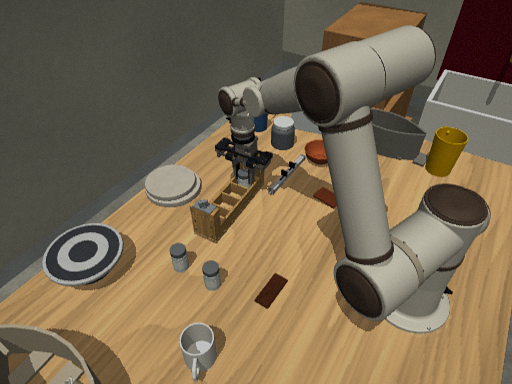

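The jar is down in the −y bay: contact came at TCP z 78.2 against 78 expected. I'll release it and do the other two, looking again before each pick.

```bash
cat >> h.py <<'E'
def release_up():
    P=bot.get_obs()['eef_pos']; bot.move_l([P[0],P[1],P[2]+0.3],velocity=30,rot=[PI,0,JY]); bot.gripper_to(75); bot.move_l([P[0],P[1],265],velocity=180)
def find_jars():
    out=[]
    S=lids('side',*optics.camera('side')); T=lids('top',*optics.camera('top'))
    for s in S:
        s0=(s[:2]+s[2:4])/2
        m=[t for t in T if np.hypot(*(t[:2]-s0))<15]
        if m: t=m[0]; print('both',s0.round(1),t[:4]); s0=(s0+(t[:2]+t[2:4])/2)/2
        else: s0=s0-[-0.5,1.]; print('side only',s0)
        out.append(s0)
    return out
E
python3 - <<'E'
from h import *
release_up()
J=find_jars(); print(J)
j=min(J,key=lambda p:p[0]); assert abs(j[1]-257)<60
place_jar(*j,-29.5)
release_up()
J=find_jars(); print(J,bot.get_obs()['clock'])
snap('side','s6'); snap('top','t6')
E
```

```text
both [602.  259.6] [603.3 257.2 603.5 258.1]
both [485.7 258.9] [486.3 257.  486.5 256.2]
[array([602.7  , 258.625]), array([486.05, 257.75])]
grip 45.08523183575868 [486.3 257.8  66.3]
over [618.8 -54.1 264.9] want 618.9 -55.5
down True [618.9 -55.4  78.2] 45.178043780472485 [-0.5 -0.2  4.2 -0.  -0.   0. ] 73.2833
both [602.7 258.9] [604.2 256.6 602.7 257.5]
[array([603.075, 257.975])] 75.4667
```

View pics/s6.png

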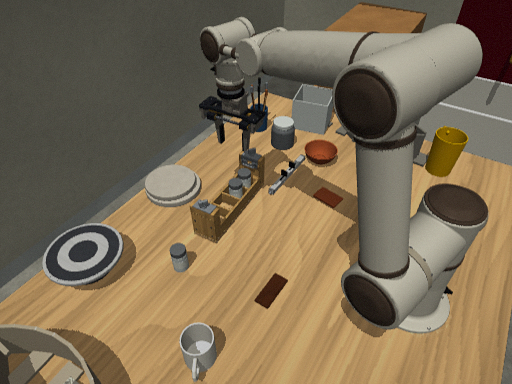

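Two jars now stand in the −y bays (px 245,177 and 236,187). One is left at (179,257).

Run:
```python
from h import *
place_jar(602.8,258.0,29.5)
release_up()
bot.goto([450,200,330],[PI,0,JY])
snap('side','s7'); im,d=snap('top','t7')
W=cloud('top',d)
cv2.imwrite('pics/t7z.png',cv2.convertScaleAbs(cv2.resize(im[130:240,190:400],None,fx=3.5,fy=3.5,interpolation=cv2.INTER_CUBIC)[:,:,::-1],alpha=1.5))
M=((W[...,2]>88)&(W[...,2]<103)&(W[...,0]>560)&(W[...,0]<670)&(abs(W[...,1]+26)<125)).astype(np.uint8)
k,l,s,c=cv2.connectedComponentsWithStats(M)
for i in range(1,k):
    if s[i,4]>30: print(c[i],s[i],np.median(W[l==i],0))
print([car(0,y).round(1) for y in(29.5,-29.5,-88.5)],bot.get_obs()['clock'])
```

```text
grip 45.470309436149755 [603.1 258.1  66.3]
over [615.4   4.6 264.7] want 615.5 3.5
down True [615.6   3.5  78.1] 45.44206426951291 [ 0.2  0.2  3.2 -0.   0.   0. ] 83.2333
[281.81208054 157.96644295] [275 151  14  15 149] [ 621.42630118 -115.54912148   96.3107873 ]
[245.5483871  159.26451613] [239 153  14  14 155] [614.99990708   1.6234735   96.22831319]
[263.60927152 158.70198675] [257 152  14  15 151] [616.93454275 -56.83027293  96.52403032]
[array([615.5,   3.5]), array([618.9, -55.5]), array([ 622.3, -114.4])] 86.45
```

View pics/t7z.png

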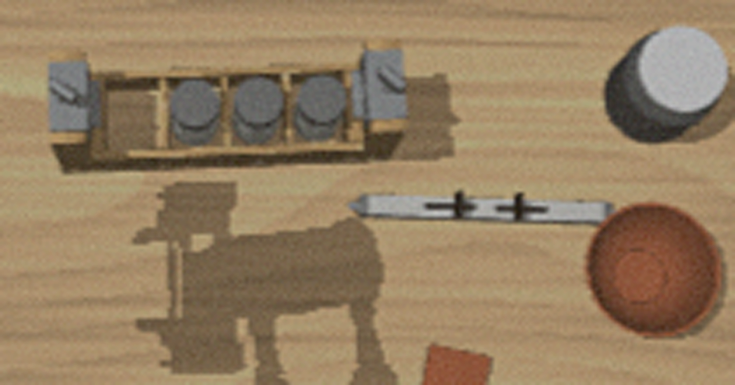

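View pics/s7.png

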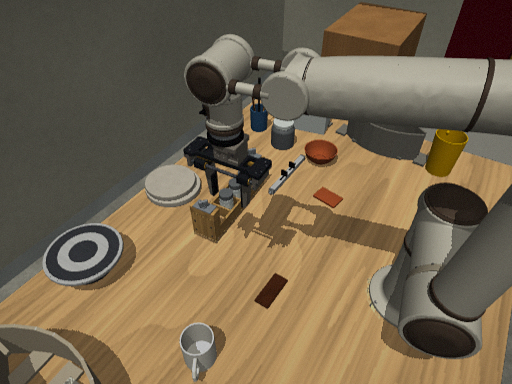

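All three jars stand in bays, with lids at about 96.3 mm (96 expected) and in line with the bay centres. Now I'll measure the bar. In the zoom it runs (350,208)–(612,208), tabs at (460,205) and (518,207), with its right end against the bowl rim.

Run:
```python
from h import *
for n,k in(('top','t7'),('side','s7')):
    z=np.load(f'pics/{k}.npz'); W=cloud(n,z['d'])
    roi=(W[...,0]>490)&(W[...,0]<575)&(W[...,1]>-425)&(W[...,1]<-140)
    roi&=np.hypot(W[...,0]-480,W[...,1]+443)>69
    P=W[roi&(W[...,2]>14)&(W[...,2]<24)]; r=cv2.minAreaRect(P[:,:2].astype(np.float32))
    vx,vy,x0,y0=cv2.fitLine(P[:,:2].astype(np.float32),cv2.DIST_HUBER,0,.01,.01).ravel()
    print(n,len(P),r,'line',vx,vy,x0,y0,np.median(P[:,2]))
    t=roi&(W[...,2]>36)&(W[...,2]<50); kk,l,s,c=cv2.connectedComponentsWithStats(t.astype(np.uint8))
    for i in range(1,kk):
        if s[i,4]>4: Q=W[l==i]; print('tab',s[i,4],Q.mean(0).round(1),Q.min(0).round(1),Q.max(0).round(1))
    t=roi&(W[...,2]>26)&(W[...,2]<36); Q=W[t]; print(len(Q),Q.mean(0).round(1))
    b=(W[...,2]>48)&(W[...,2]<60)&(np.hypot(W[...,0]-480,W[...,1]+443)<90); print('rim',cv2.minEnclosingCircle(W[b][:,:2].astype(np.float32)))
    s=z['im'];u0,v0=[int(q) for q in proj(n,[533,-286,20])]
    cv2.imwrite(f'pics/bar{n}.png',cv2.convertScaleAbs(cv2.resize(s[v0-40:v0+40,u0-55:u0+55],None,fx=6,fy=6,interpolation=cv2.INTER_CUBIC)[:,:,::-1],alpha=1.5))
```

```text
top 329 ((534.8862915039062, -278.2740478515625), (244.54042053222656, 21.99285316467285), 89.04658508300781) line 0.015235506 0.99988395 534.2034 -278.61185 19.865782937285722
tab 18 [ 535.7 -251.3   43.1] [ 523.4 -254.5   37.5] [ 547.9 -247.6   48.4]
tab 14 [ 534.5 -308.8   44.1] [ 524.8 -311.6   39.4] [ 544.9 -306.1   49.4]
32 [ 533.8 -279.7   28.9]
rim ((472.9161682128906, -430.2939147949219), 65.21221160888672)
side 225 ((535.1141967773438, -276.937744140625), (257.3226318359375, 23.223093032836914), 89.3161849975586) line 0.01882235 0.99982285 533.0877 -262.385 19.73889349954078
tab 18 [ 534.5 -307.1   41.1] [ 523.5 -314.4   36.6] [ 546.8 -302.8   45.9]
tab 15 [ 535.8 -250.1   42.1] [ 524.8 -255.6   36.4] [ 546.3 -245.5   47.1]
26 [ 534.8 -270.5   31.7]
rim ((471.9580383300781, -431.58538818359375), 67.6387939453125)
```

View pics/bartop.png

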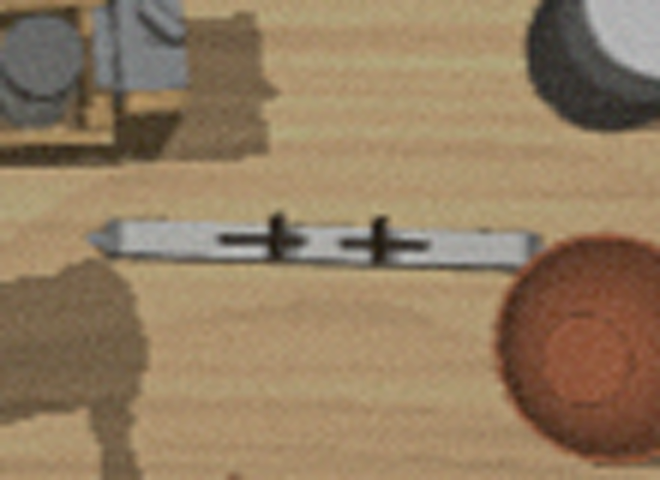

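View pics/barside.png

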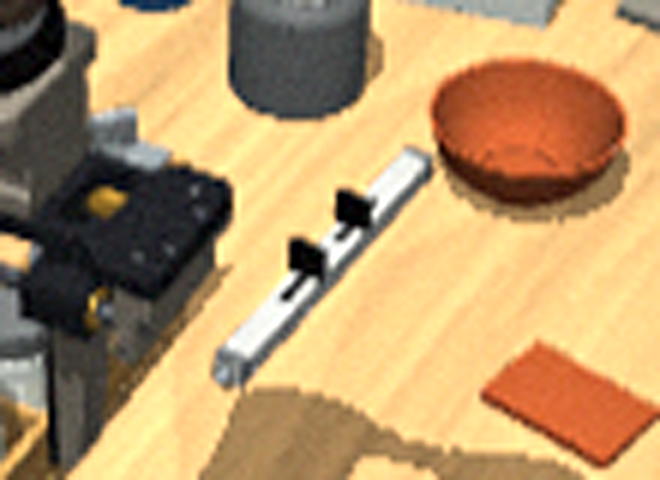

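The bar's centre is about (534.8,−279.5), yaw −0.018. The tabs measure 57.5 mm apart (58 expected). The bar's end sits about 7 mm under the bowl rim, so after squeezing I'll slide it clear before lifting.

```bash
sed -i 's/^CX,CY,CYAW=.*/CX,CY,CYAW=617.4,-25.8,0.058/' h.py
python3 - <<'E'
from h import *
bx,by,byaw=534.8,-279.5,-0.018
R=[PI,0,byaw]
bot.gripper_to(86)
bot.goto([bx,by,200],R); print(bot.get_obs()['joints'].round(2))
# fresh check that bar is unmoved
im,d=snap('side','s8'); W=cloud('side',d)
t=(abs(W[...,0]-535)<40)&(abs(W[...,1]+280)<70)&(W[...,2]>36)&(W[...,2]<50)
k,l,s,c=cv2.connectedComponentsWithStats(t.astype(np.uint8))
for i in range(1,k):
    if s[i,4]>4: print('tab',s[i,4],W[l==i].mean(0).round(1))
bot.move_l([bx,by,60],velocity=150)
print(bot.move_l([bx,by,39.7],velocity=40,max_force=6),bot.get_obs()['eef_pos'].round(2))
bot.gripper_to(38,grasp_force=38); bot.wait(0.3)
o=bot.get_obs(); print(o['width'],o['eef_pos'].round(2),o['clock'],fz().round(1))
snap('side','s9')
E
```

```text
[-0.68  0.25  1.55  0.    1.34  0.91]
tab 17 [ 534.  -306.4   42.2]
tab 17 [ 536.  -249.6   41.8]
False [ 534.78 -279.5    39.6 ]
41.19866665657331 [ 535.03 -279.7    40.06] 91.4833 [-0.7 -0.3  4.9  0.1  0.2 -0. ]
```

View pics/s9.png

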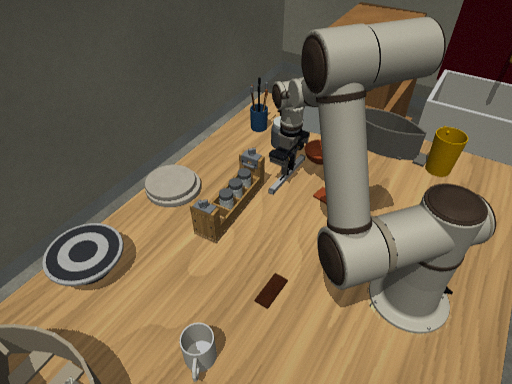

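Squeezed fully (41–42 mm). The jars are still upright in their bays. Now slide the bar clear and carry it.

Run:
```python
from h import *
bx,by,byaw=534.8,-279.5,-0.018
bot.move_l([bx,by,44],velocity=40)
bot.move_l([bx+5,by+35,46],velocity=80)
bot.move_l([bx+5,by+35,270],velocity=180)
x,y=car(0,0)
bot.goto([x,y,270],[PI,0,CYAW])
o=bot.get_obs(); print(o['width'],o['eef_pos'].round(2),o['tool_rot'].round(3),fz().round(1),o['clock'],x,y)
im,d=snap('side','s10');imt,dt=snap('top','t10')
cv2.imwrite('pics/s10z.png',cv2.convertScaleAbs(cv2.resize(im[90:260,150:320],None,fx=3.5,fy=3.5,interpolation=cv2.INTER_CUBIC)[:,:,::-1],alpha=1.3))
```

```text
41.49471772700336 [617.16 -26.95 269.65] [3.141e+00 1.000e-03 5.700e-02] [ 0.5  0.1 -2.2 -0.   0.  -0. ] 94.75 617.4 -25.8
```

View pics/s10z.png

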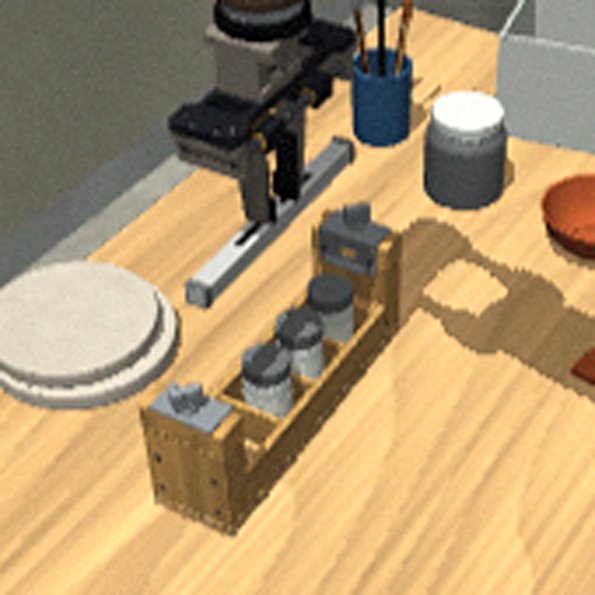

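The bar hangs level with both pins flush. Before lowering I'll check where its ends are against the brackets, in the same view.

Run:
```python
from h import *
z=np.load('pics/s10.npz'); W=cloud('side',z['d'])
m=(W[...,2]>222)&(W[...,2]<254)&(abs(W[...,0]-617)<40)&(abs(W[...,1]+26)<170)
c,s=np.cos(CYAW),np.sin(CYAW)
def loc(P): q=P[:,:2]-[CX,CY]; return np.c_[q@[c,s],q@[-s,c],P[:,2]]
L=loc(W[m]); a=L[L[:,1]>60]; b=L[L[:,1]<-70]
for q in(a,b): print(len(q),np.percentile(q,[1,50,99],axis=0).round(1).tolist())
# bracket tops
m=(W[...,2]>128)&(W[...,2]<138)&(abs(W[...,0]-617)<60)
L=loc(W[m]); 
for q in(L[(L[:,1]>110)&(L[:,1]<170)],L[(L[:,1]<-110)&(L[:,1]>-175)]): print('br',np.percentile(q,[1,50,99],axis=0).round(1).tolist())
# z-histogram of top cam brackets inner edges
W=cloud('top',np.load('pics/t7.npz')['d']); m=(W[...,2]>128)&(W[...,2]<138)&(abs(W[...,0]-617)<60); L=loc(W[m])
for q in(L[(L[:,1]>110)&(L[:,1]<170)],L[(L[:,1]<-110)&(L[:,1]>-175)]): print('top br',np.percentile(q,[1,50,99],axis=0).round(1).tolist())
print(bot.get_obs()['eef_pos'])
```

```text
193 [[-11.1, 61.5, 229.8], [-4.6, 96.9, 247.6], [10.8, 122.6, 251.9]]
100 [[-11.2, -123.2, 231.4], [-6.3, -96.0, 248.6], [8.4, -70.5, 252.0]]
br [[-41.6, 127.1, 128.3], [-9.2, 149.2, 131.9], [42.6, 163.4, 137.3]]
br [[-41.6, -160.5, 128.3], [-5.4, -139.6, 132.2], [43.9, -124.3, 137.5]]
top br [[-40.2, 125.4, 128.2], [-4.7, 141.7, 132.6], [43.5, 160.4, 137.5]]
top br [[-43.2, -160.9, 128.3], [-5.7, -142.3, 133.1], [43.0, -126.4, 137.4]]
[617.20908957 -27.55969776 269.89747689]
```

Brackets and bar compared in the same view give a carrier centre y of −25.9, which matches my −25.8. Lowering with a force guard.

Run:
```python
from h import *
x,y=car(0,0); R=[PI,0,CYAW]
bot.move_l([x,y,195],velocity=120,rot=R); bot.wait(0.3); o=bot.get_obs(); print(o['eef_pos'].round(2),o['tool_rot'].round(3))
h=bot.move_l([x,y,149],velocity=50,max_force=6); o=bot.get_obs(); print(h,o['eef_pos'].round(2),fz().round(1))
if not h:
    h=bot.move_l([x,y,140],velocity=15,max_force=5); o=bot.get_obs(); print(h,o['eef_pos'].round(2),fz().round(1),o['width'],o['clock'])
im,d=snap('side','s11');snap('top','t11')
cv2.imwrite('pics/s11z.png',cv2.convertScaleAbs(cv2.resize(im[90:260,150:320],None,fx=3.5,fy=3.5,interpolation=cv2.INTER_CUBIC)[:,:,::-1],alpha=1.3))
```

```text
[617.76 -25.86 195.74] [ 3.141e+00 -1.000e-03  5.800e-02]
False [617.73 -25.87 149.48] [ 0.5  0.4 -1.9  0.   0.   0. ]
True [617.51 -25.8  143.04] [-0.4 -0.   5.3  0.   0.1 -0. ] 41.295290905078105 97.55
```

View pics/s11z.png

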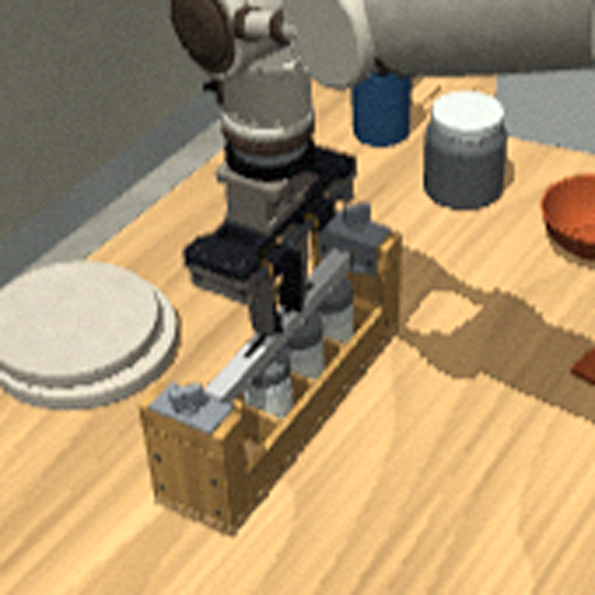

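The bar rests on the ledges: contact came at 143.0, against 142.5–143 expected. I'll open slowly so the pins spring out.

Run:
```python
from h import *
for w in(46,50,54,58,62,66): bot.gripper_to(w)
bot.wait(0.3); o=bot.get_obs(); print(o['width'],o['eef_pos'].round(2),fz().round(1),o['clock'])
bot.gripper_to(78)
x,y=car(0,0)
bot.move_l([x,y,280],velocity=120)
bot.goto([450,180,330],[PI,0,CYAW])
bot.wait(0.3)
im,d=snap('side','s12'); im2,d2=snap('top','t12')
f=lambda i:cv2.convertScaleAbs(i[:,:,::-1],alpha=1.4)
cv2.imwrite('pics/s12z.png',f(cv2.resize(im[130:260,170:300],None,fx=4.5,fy=4.5,interpolation=cv2.INTER_CUBIC)))
cv2.imwrite('pics/t12z.png',f(cv2.resize(im2[130:230,190:400],None,fx=3.5,fy=3.5,interpolation=cv2.INTER_CUBIC)))
c,s=np.cos(CYAW),np.sin(CYAW)
for n,dd in(('side',d),('top',d2)):
    W=cloud(n,dd); q=W[...,:2]-[CX,CY]; L=np.stack([q@[c,s],q@[-s,c],W[...,2]],-1)
    m=(abs(L[...,0])<20)&(abs(L[...,1])<128)&(L[...,2]>115)&(L[...,2]<129); P=L[m]
    print(n,'bar',len(P),np.percentile(P,[1,50,99],axis=0).round(1).tolist(),cv2.fitLine(P[:,:2].astype(np.float32),cv2.DIST_HUBER,0,.01,.01).ravel().round(3), np.polyfit(P[:,1],P[:,2],1).round(4))
    m=(abs(L[...,0])<20)&(abs(L[...,1])<60)&(L[...,2]>134)&(L[...,2]<155); k,l,st,ce=cv2.connectedComponentsWithStats(m.astype(np.uint8))
    for i in range(1,k):
        if st[i,4]>3: print(' tab',st[i,4],L[l==i].mean(0).round(1))
print(bot.get_obs()['clock'])
```

```text
65.96239464435602 [616.32 -25.54 141.31] [-0.1 -0.2 -0.2  0.   0.   0. ] 99.6583
side bar 120 [[-16.9, -127.5, 115.2], [-5.0, 81.7, 122.2], [10.2, 116.8, 128.3]] [ 0.039  0.999 -5.455 23.458] [2.600000e-03 1.215969e+02]
 tab 4 [  9.  -26.9 145.7]
 tab 7 [ -9.2 -27.4 139.6]
top bar 493 [[-11.0, -126.4, 115.6], [-0.7, 1.7, 122.9], [10.8, 125.3, 128.4]] [ 0.     1.    -0.645 -1.258] [-7.000000e-04  1.228361e+02]
 tab 19 [ -1.4 -29.  145.9]
 tab 16 [ -2.2  28.9 147.4]
102.8417
```

View pics/s12z.png

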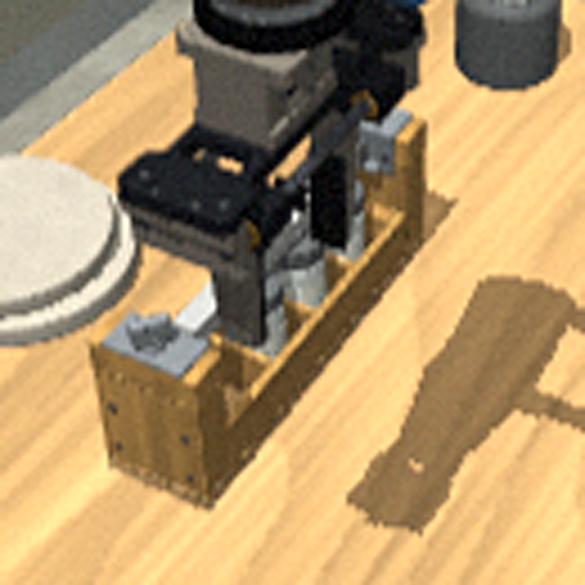

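View pics/t12z.png

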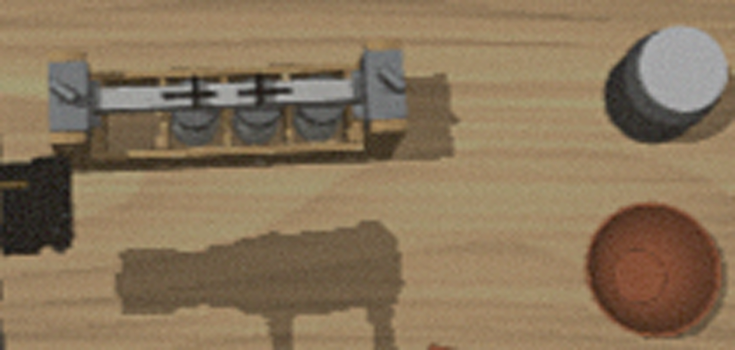

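The bar is level with its top at 122.8 mm (123 expected). The tabs are 57.9 mm apart, so the pins are fully out. One unobstructed side view before handing in.

Run:
```python
from h import *
bot.goto([450,-250,330],[PI,0,CYAW]); bot.wait(0.3)
im,d=snap('side','s13')
cv2.imwrite('pics/s13z.png',cv2.convertScaleAbs(cv2.resize(im[130:260,170:300],None,fx=4.5,fy=4.5,interpolation=cv2.INTER_CUBIC)[:,:,::-1],alpha=1.4))
W=cloud('side',d)
c,s=np.cos(CYAW),np.sin(CYAW); q=W[...,:2]-[CX,CY]; L=np.stack([q@[c,s],q@[-s,c],W[...,2]],-1)
for sg in(1,-1):
    m=(abs(L[...,0])<16)&(abs(sg*L[...,1]-147)<16)&(L[...,2]>145)&(L[...,2]<170); print('wing top z',np.percentile(L[m][:,2],[50,90,98]).round(1))
print(bot.get_obs()['clock'])
```

```text
wing top z [155.1 157.8 158.8]
wing top z [154.8 158.3 159.6]
104.775
```

View pics/s13z.png

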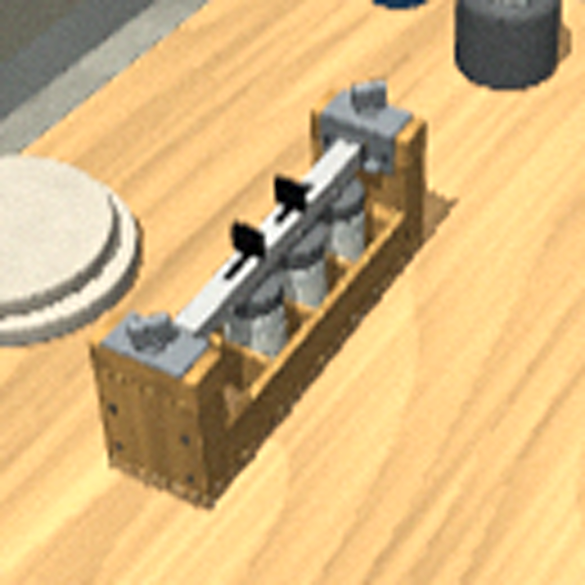

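The wing tops are at about 158 mm (home is 158), the bar lies level between the brackets, and the three jars stand upright under it.

Run:
```python
from h import *
bot.finish_job(); print(bot.get_obs()['clock'])
```

```text
the job is handed in; nothing more can be done
the job is handed in; nothing more can be done
```

The carrier is ready and the job is handed in. I finished at about 105 s of the 210 s allowed; the hand-in call gave no verdict.

- **Screws:** I drove both home with about 7–16 N of push. The right one dropped 5.1 mm and the left 5.15 mm, and both then stopped sinking while still pressed and turned. The wing tops measured about 158–159 mm (home is 158). I saw no rise in turning torque when they seated, so the evidence is the drop and the height. During about 0.4 rad near the end of the right screw's travel, the push dipped as low as 3.8 N. I re-pressed at 10–12 N and turned 0.3 rad more, and it went no deeper.
- **Jars:** There were three, with no fourth visible in either camera view. Each stands upright in its own bay. Their lids measured about 96.3 mm (96 expected), within about 2 mm of the bay centres. The bay at the +y end is empty.
- **Keeper bar:** I squeezed it fully, slid it clear of the bowl rim, lowered it onto the ledges and let it spring out. It is level with its top at 122.8 mm (123 expected). The tabs are back to 57.9 mm apart (58 when fully out), and its ends sit at the bracket faces. The pins themselves are hidden inside the slots, so I judged them from the tabs and the bar's height.
- **Cameras and the rest:** The two cameras disagreed by about 2–3 mm along y, so I used their average. I did not measure the mug and bowl again at the end; the last pictures show the bowl in place, and the gripper never went near the mug.

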